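# Tip the stoppers into the drying basket and hold the air arm on its stop

### The arm

A 6-joint arm with a two-finger parallel gripper is mounted at the origin on the work surface. World frame = base frame: x ahead of the robot, y to its left, z up, the work surface at z = 0. Lengths are in m, angles in degrees, forces in N, time in s.
With the tool pointing down it reaches from about 0.275 to 1 m from the base axis. Payload 8.4 kg.
Tool frame: the origin (TCP) lies midway between the tips of the shut fingers; the grasp point (between the pads) lies 19 mm behind it (arm.pinch_z is the z of the grasp point in the tool frame, in m); z points along the fingers, y is the direction in which the jaws open and shut (so a half turn about z gives the same grasp; the last joint's range is limited). The gripper opens to 85 mm and grips with 20 to 120 N. Pads are 22 mm wide; open, the fingers measure 114 mm over their backs; the gripper's body (76 mm by 85 mm) begins 54 mm behind the grasp point. The pads swing forward as they close: fully open they stand 13 mm farther back than shut.
Start: joints at [63.232, 20.225, 93.587, -0, 66.188, -0.138], TCP at [0.28, 0.559, 0.231] pointing down, gripper open.
Joint ranges: [-150.9, 150.9], [-52.94, 120.26], [3.33, 152.33], [-74.26, 254.26], [0, 154.13], [-172.89, 172.89]. Speed limits (degrees/s): [127.2, 127.2, 159.86, 180, 180, 180].

### API

Orientations are given as [roll, pitch, yaw] about the fixed x, y, z axes, in that order (R = Rz(yaw) Ry(pitch) Rx(roll)).
In Python, from station import arm gives the robot as it stands.
- The arm moves only by the tool carry_out, never from a script. Its argument "commands" is a list that holds one entry, the list of rows, each a list of 7 numbers: the finger opening in mm, from 0 to 85.4, then the shift along the world's x, y, z in units of 25 mm (1.0 is 25 mm), then the turn, a rotation vector about the world's x, y, z in rad. In form: [[[fingers, x, y, z, rx, ry, rz], ...]]. A call has exactly 8 rows; each row is the pose to reach, as a shift and turn from the pose commanded when the call began; what a row does not reach only later rows make up. A row lasts 1/8 s, in which the tool goes at most 62.5 mm and 10.7 degrees, less where a joint would pass 70% of its speed; a pose out of reach is approached as far as the arm can. A call with a gripper value outside its range is refused whole. The fingers move at their own pace and stop on an object; the grip force is fixed at half the most. Time passes only in rows, so rows that repeat a pose let the fingers close, or fill a call up. It gives the time, the measured TCP pose, the force and the opening at its end, in the units of the state.
- arm.read_state(): the state, without advancing time (a new reading comes with each control period).
- arm.read_camera(name): name is "scene" or "top"; returns the picture (420x560x3 uint8, red, green, blue); there is no depth.
- arm.camera_info(name): a dict with "vfov" (degrees; the focal length in pixels is half the picture's height over the tangent of half this angle, whatever the lens; pixels are square), "cx", "cy" (the principal point, pixels), "k1" (the pictures are not rectified: a ray, as slopes to the right and down, at radius r is drawn at 1 + k1 r^2 times it, then the intrinsics apply), "extrinsics" (4x4, takes a point from camera to world coordinates). Camera axes: x right, y up, looking along -z (the intrinsics and any distortion apply to the point x, -y, -z); pixel columns grow to the right and rows downward; lengths in m; the calibration is good to about 2 mm. A picture is of the moment at which its call begins. camera_info takes no time and is no camera call.
- arm.close_job(): hands the job in, once; it reports no verdict.
The state is a dict: "time_s": time; "q": joint angles; "qvel": joint speeds; "joint_efforts": joint torques, N m; "ee_pos": TCP position; "orientation": TCP orientation; "contact_force": force on the tool from outside, world axes, zero at the start; "wrist_torque": the same for the moment, N m; "finger_gap": finger opening in m.
Only numpy, scipy, OpenCV 4.12 (cv2) and the standard library are available. Lean on these libraries where they do the work, as an engineer would, in place of code of your own. Each camera call takes 0.05 s, during which the arm holds its last target. There are 200 camera calls.

### The job

Lift the steel tray by its blue overhead handle, tip it so that all four stoppers slide out into the teal basket of the air-drying station, and set the empty tray back down flat on the bench. Then swing the station's spring-loaded nozzle arm by its red upright handle over the basket until it is fully against its stop, and finish while still holding it there (it springs back if let go). Leave the bottle, jar, flask and beaker where they stand.

Things in the scene. Friction and masses are not known exactly. Their poses are not given: they have to be found in the camera images.
- tray_handle (a point): Centre of the tray's blue bar handle, 78 mm above the tray's underside, over its middle, 80 mm behind the front edge. The bar runs across the tray along own y between two thin side posts (100 mm free); it is 12 mm thick (x) and 22 mm high (z). Axes are the tray's: x to its open front end, z up when it stands flat.
- stopper0_mid (a point): Centre, half-way up, of one (white) of four plastic bottle stoppers, a blunt cone 30 mm across at the foot, 22 mm at the top, 28 mm high, about 25 g, slippery. All four start standing loose on the tray's floor, in the rear part and middle.
- stopper1_mid (a point): Centre, half-way up, of one (orange) of four plastic bottle stoppers, a blunt cone 30 mm across at the foot, 22 mm at the top, 28 mm high, about 25 g, slippery. All four start standing loose on the tray's floor, in the rear part and middle.
- stopper2_mid (a point): Centre, half-way up, of one (green) of four plastic bottle stoppers, a blunt cone 30 mm across at the foot, 22 mm at the top, 28 mm high, about 25 g, slippery. All four start standing loose on the tray's floor, in the rear part and middle.
- stopper3_mid (a point): Centre, half-way up, of one (yellow) of four plastic bottle stoppers, a blunt cone 30 mm across at the foot, 22 mm at the top, 28 mm high, about 25 g, slippery. All four start standing loose on the tray's floor, in the rear part and middle.
- basket_floor (a point): Centre of the inner floor of the teal square basket on the fixed air-drying station. 130 mm wide inside, walls 4 mm, rim 60 mm above this point, 76 mm above the bench. Axes are the station's: x away from the robot at yaw 0, y left, z up. Its white base is 210 mm (x) by 320 mm (y), centred 60 mm to -y of this point; the pivot post stands on the -y side.
- nozzle_pivot (a point): Point on the nozzle arm's vertical turning axis, 160 mm above the bench (level with nozzle_handle), just over the steel pivot post. In the station's axes it lies 60 mm in +x and 160 mm in -y from the basket's centre.
- nozzle_handle (a point): Centre of the red upright round handle at the arm's end: 18 mm diameter, free from 30 mm below to 20 mm above this point, which is 160 mm above the bench. It circles the pivot at 171 mm radius: parked it points toward the robot, at the stop it is over the basket's centre. Beneath the end is a brass nozzle, lowest at 98 mm above the bench.
- blow_arm (a joint): Angle of the nozzle arm, rad: 0 parked, grows as the arm swings clockwise seen from above toward the basket, 1.2 at the stop. A spring always pulls it back to 0: 0.4 N m at the parked end, 0.9 N m at the stop (about 2.3 to 5.3 N at the handle).
- tray: Loose steel tray, about 220 g, 160 mm long (own x) by 100 mm wide. Origin at the centre of its underside. Floor 4 mm; walls 26 mm high on both long sides and the back (-x); the front (+x) is open and pieces slide out there. They begin to slide at a tilt of 15 to 24 degrees; about 45 degrees empties it.
- amber_mid (a point): Middle of a loose amber bottle, 72 mm across, 150 mm high. Bystander.
- jar_mid (a point): Middle of a loose clear jar, 68 mm across, 110 mm high. Bystander.
- flask_mid (a point): Middle of a loose conical flask, 84 mm across the foot, 130 mm high. Bystander.
- beaker_mid (a point): Middle of a loose clear beaker, 64 mm across, 75 mm high. Bystander.

How it is judged:
By the outcome, as a careful person would: the job done as asked, in the order asked, and still so for the second after the job is handed in, while the arm keeps its last pose, push and grip.
It also fails if it takes over 61 s, if anything falls off the work surface, if the arm or the gripper's body presses on something with over 40 N, if the wrist force passes 120 N, or if a joint passes its speed limit or range.

## Working session

There is one attempt and no reset: what is moved stays moved. The work goes in short steps, Python scripts to look and compute and a tool call to move; the robot and the scene stay as the last step left them, time stands still between calls to the robot, and variables do not carry over. Pictures are saved under pics/ and viewed, about 8 in all and at most 12, crops included, and the job is handed in when it is done.

Besides the shell and the picture viewer there is one more tool, called after "Emit:" as name(argument=value, ...), one argument or row to a line, values as JSON. carry_out: Moves the arm, as the interface text tells. Its arguments: {"type":"object","properties":{"commands":{"type":"array"}},"required":["commands"]}

```bash
mkdir -p pics; cat > h.py <<'E'
from station import arm
import numpy as np, cv2
def snap(n,f):
    im=arm.read_camera(n); cv2.imwrite('pics/'+f,im[:,:,::-1]); return im
def ray(n,u,v):
    c=arm.camera_info(n); f=210/np.tan(np.radians(c['vfov']/2)); k=c['k1']
    d=np.array([(u-c['cx'])/f,(v-c['cy'])/f]); s=d.copy()
    for _ in range(30): s=d/(1+k*(s@s))
    E=np.array(c['extrinsics']); return E[:3,3],E[:3,:3]@np.array([s[0],-s[1],-1])
def onz(n,u,v,z):
    o,d=ray(n,u,v); return o+d*(z-o[2])/d[2]
def tri(a,b):
    (o1,d1),(o2,d2)=ray(*a),ray(*b); 
    A=np.stack([d1,-d2],1); t=np.linalg.lstsq(A,o2-o1,rcond=None)[0]
    p,q=o1+t[0]*d1,o2+t[1]*d2; return (p+q)/2,np.linalg.norm(p-q)
def proj(n,p):
    c=arm.camera_info(n); f=210/np.tan(np.radians(c['vfov']/2)); E=np.array(c['extrinsics'])
    q=E[:3,:3].T@(np.array(p)-E[:3,3]); s=np.array([q[0],-q[1]])/-q[2]; s=s*(1+c['k1']*(s@s))
    return s*f+[c['cx'],c['cy']]
E
python3 - <<'E'
from h import *
a=snap('scene','s0.png');b=snap('top','t0.png')
for n in('scene','top'):
    c=arm.camera_info(n);print(n,c['vfov'],c['cx'],c['cy'],c['k1'],np.round(c['extrinsics'],3).tolist())
print(arm.read_state()['ee_pos'],arm.pinch_z)
E
```

```text
scene 44.77347191327232 275.0170373705214 206.3148867959999 -0.021368514915032295 [[-0.093, -0.724, 0.683, 1.345], [0.996, -0.076, 0.055, 0.051], [0.012, 0.685, 0.728, 0.982], [0.0, 0.0, 0.0, 1.0]]
top 57.430428895943756 274.9239754978187 210.43471717983485 -0.10421189465210717 [[0.105, 0.974, -0.199, 0.352], [-0.994, 0.102, -0.025, -0.01], [-0.004, 0.201, 0.98, 1.222], [0.0, 0.0, 0.0, 1.0]]
[0.27996342 0.55829957 0.23062935] -0.0187
```

View pics/s0.png

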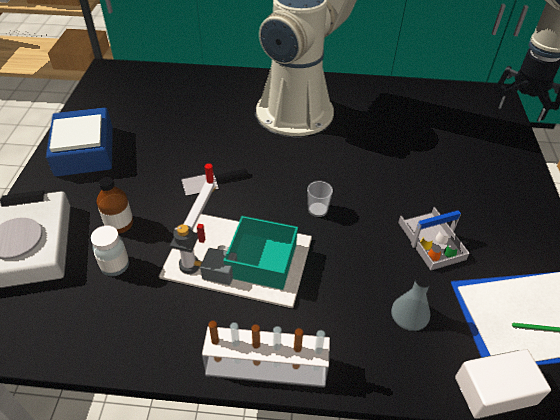

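View pics/t0.png

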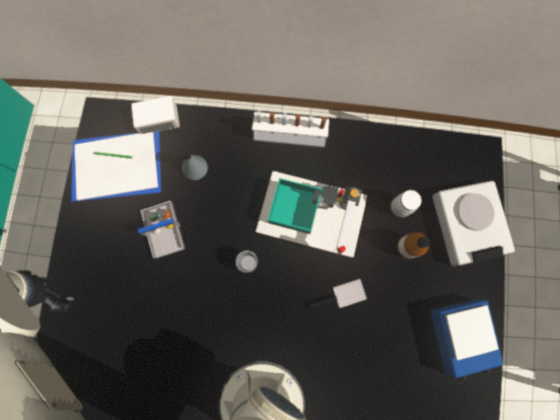

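The scene view shows the tray near (435,240), its blue handle near (440,218), the basket near (263,250) and the red nozzle handle near (209,173). In the top view these are at (162,230), (157,227), (293,205) and (341,249).

```bash
python3 - <<'E'
from h import *
a=cv2.imread('pics/s0.png');b=cv2.imread('pics/t0.png')
r=lambda i,x,y,w,h:cv2.resize(i[y:y+h,x:x+w],(400,300),interpolation=cv2.INTER_CUBIC)
cv2.imwrite('pics/c0.png',np.vstack([np.hstack([r(a,390,195,88,66+9),r(b,125,195,80,60)]),np.hstack([r(a,150,150,180,155),r(b,245,160,136,102)])]))
def blobs(im,lo,hi,roi,mn=4):
    x,y,w,h=roi;m=cv2.inRange(cv2.cvtColor(im,cv2.COLOR_BGR2HSV),lo,hi)
    M=np.zeros_like(m);M[y:y+h,x:x+w]=m[y:y+h,x:x+w]
    n,l,s,c=cv2.connectedComponentsWithStats(M)
    o=[]
    for i in range(1,n):
        if s[i,4]>=mn:
            rc=cv2.minAreaRect(np.argwhere(l==i)[:,::-1].astype(np.float32)); o.append((s[i,4],c[i].round(1).tolist(),np.round(cv2.boxPoints(rc),1).tolist()))
    return o
B=((100,130,70),(125,255,255));T=((80,120,40),(95,255,255));R=((0,190,110),(5,255,255))
for nm,k,ra,rb in(('blue',B,(390,195,80,80),(130,200,60,60)),('teal',T,(215,205,90,90),(255,170,80,70)),('red',R,(190,155,30,90),(320,180,50,80))):
    print(nm);[print(' s',o) for o in blobs(a,*k,ra)];[print(' t',o) for o in blobs(b,*k,rb)]
E
```

```text
blue
 s (np.int32(343), [440.3, 218.7], [[418.3999938964844, 219.39999389648438], [459.29998779296875, 209.1999969482422], [461.5, 217.89999389648438], [420.5, 228.10000610351562]])
 t (np.int32(149), [154.1, 225.9], [[137.0, 228.5], [171.39999389648438, 218.1999969482422], [172.8000030517578, 222.8000030517578], [138.3000030517578, 233.10000610351562]])
teal
 s (np.int32(3803), [262.1, 251.2], [[219.39999389648438, 274.8999938964844], [233.60000610351562, 211.89999389648438], [299.29998779296875, 226.8000030517578], [285.1000061035156, 289.70001220703125]])
 t (np.int32(1762), [292.8, 205.9], [[267.29998779296875, 220.8000030517578], [278.1000061035156, 177.8000030517578], [321.1000061035156, 188.5], [310.3999938964844, 231.60000610351562]])
red
 s (np.int32(92), [208.7, 171.8], [[204.0, 164.0], [212.0, 164.0], [212.0, 182.0], [204.0, 182.0]])
 s (np.int32(24), [199.8, 225.8], [[197.0, 224.0], [202.0, 224.0], [202.0, 228.0], [197.0, 228.0]])
 t (np.int32(11), [341.8, 248.5], [[340.0, 249.0], [342.5, 246.5], [344.0, 248.0], [341.5, 250.5]])
```

View pics/c0.png

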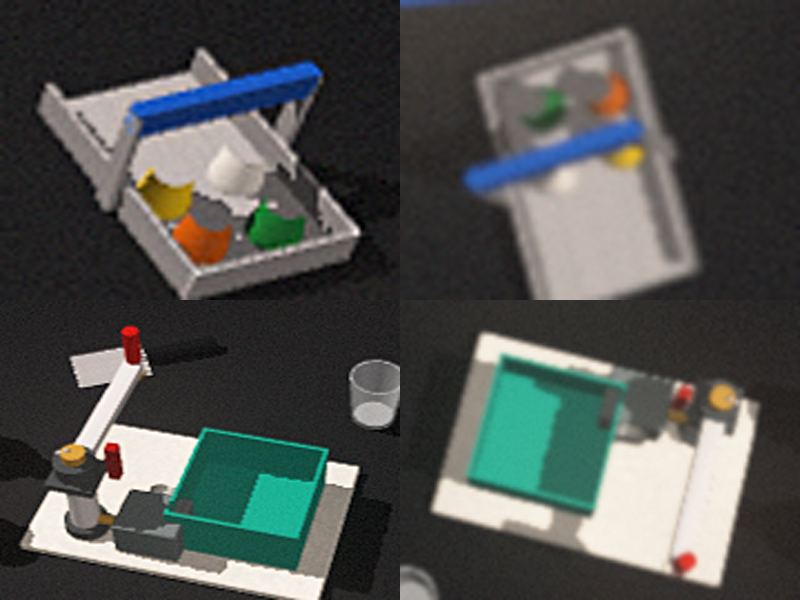

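The crops show the tray's open end facing the robot with the stoppers in the far half. They also show the basket rim corners clearly, and the nozzle arm parked toward the robot.

```bash
python3 - <<'E'
from h import *
np.set_printoptions(precision=4,suppress=True)
L,l1=tri(('scene',460.4,213.5),('top',137.7,230.8));R,l2=tri(('scene',419.4,223.8),('top',172.1,220.5))
C,l3=tri(('scene',440.3,218.7),('top',154.1,225.9))
print('hL',L,l1,'hR',R,l2,'len',np.linalg.norm(L-R),'mid',(L+R)/2,'cen',C,l3)
d=(L-R);print('tray yaw of y-axis dir',np.degrees(np.arctan2(d[1],d[0])))
print('red',tri(('scene',208.2,165.5),('top',341.8,248.5)), 'cen scene on z.16',onz('scene',208.5,173,.16), 'top z.18',onz('top',341.8,248.5,.18))
P=[]
for s,t in(((286,268.9),(279.7,179)),((224.7,256),(322.2,188.2)),((241.8,217.2),(311,232.1)),((297.2,226.5),(268.8,220.5))):
    p,e=tri(('scene',*s),('top',*t));P.append(p);print('rim',p,e,onz('top',*t,.076))
P=np.array(P);print('basket',P.mean(0),[np.linalg.norm(P[i]-P[(i+1)%4]) for i in range(4)])
d=(P[3]-P[2])+(P[0]-P[1]);print('station y dir',np.degrees(np.arctan2(d[1],d[0])))
# tray corners at bench-level walls top .026, top view
for u,v in((143.5,209),(171,201.2),(184.7,248.6),(152.5,256)): print('tray',onz('top',u,v,.026))
for n,u,v,h in(('jar',405,204,.1),('beaker',246.5,261.5,.04),('flask',195,167,.06),('amber',413,245,.1)): print(n,onz('top',u,v,h))
E
```

```text
hL [0.4771 0.4306 0.0811] 0.0017464547252446147 hR [0.5201 0.3287 0.0804] 0.0005308698872357068 len 0.11060315118255289 mid [0.4986 0.3797 0.0807] cen [0.4977 0.3814 0.0797] 0.0005659016843430835
tray yaw of y-axis dir 112.88293746145395
red (array([ 0.4775, -0.176 ,  0.1791]), np.float64(0.0007968127974649393)) cen scene on z.16 [ 0.4826 -0.1764  0.16  ] top z.18 [ 0.4773 -0.1755  0.18  ]
rim [0.6838 0.0201 0.0812] 0.009252358010834773 [0.6855 0.0156 0.076 ]
rim [ 0.6666 -0.1148  0.087 ] 0.004621034403784767 [ 0.6699 -0.1182  0.076 ]
rim [ 0.5311 -0.095   0.0674] 0.0022676923756178393 [ 0.5298 -0.0955  0.076 ]
rim [0.5523 0.0382 0.0733] 0.006034407129795009 [0.5519 0.0351 0.076 ]
basket [ 0.6084 -0.0379  0.0772] [np.float64(0.13613845698302887), np.float64(0.13838431053612504), np.float64(0.1349979420362625), np.float64(0.13301806335668723)]
station y dir 81.84593269388459
tray [0.5555 0.4442 0.026 ]
tray [0.5903 0.3582 0.026 ]
tray [0.4436 0.2905 0.026 ]
tray [0.409  0.3895 0.026 ]
jar [ 0.6409 -0.3708  0.1   ]
beaker [0.4238 0.0908 0.04  ]
flask [0.7022 0.2888 0.06  ]
amber [ 0.5185 -0.3999  0.1   ]
```

```bash
python3 - <<'E'
from h import *
from scipy.spatial.transform import Rotation as Ro
s=arm.read_state();print(s['time_s'],s['ee_pos'],s['orientation'],s['finger_gap'])
R=Ro.from_euler('xyz',s['orientation'],degrees=True).as_matrix();print(R.round(3))
y=np.degrees(np.arctan2(R[1,1],R[0,1]));print('tool y yaw',y)
for t in(22.5,202.5): print('turn',np.radians((t-y+180)%360-180))
print('shift',(np.array([.498,.380,.160])-s['ee_pos'])/.025)
E
```

```text
0.1 [0.27996342 0.55829957 0.23062935] [-1.79926532e+02  5.91014869e-04  1.53369818e+02] 0.08528428027953486
[[-0.894  0.448 -0.001]
 [ 0.448  0.894 -0.001]
 [-0.    -0.001 -1.   ]]
tool y yaw 63.36981706884484
turn -0.7133128725391205
turn 2.428279781050673
shift [ 8.72146316 -7.13198296 -2.82517418]
```

Emit:
carry_out(
  commands=[
    [[85, 1.5, -1.2, -0.3, 0, 0, -0.12], [85, 3, -2.4, -0.6, 0, 0, -0.24], [85, 4.5, -3.6, -1, 0, 0, -0.36], [85, 6, -4.8, -1.5, 0, 0, -0.48], [85, 7.4, -6, -2, 0, 0, -0.6], [85, 8.7, -7.1, -2.4, 0, 0, -0.71], [85, 8.7, -7.1, -2.8, 0, 0, -0.713], [85, 8.7, -7.1, -2.8, 0, 0, -0.713]],
  ],
)

```text
time_s: 1.1
ee_pos: [0.4967, 0.3809, 0.1601]
orientation: [-179.9, 0.0, 112.5]
contact_force: [0.0, -0.5, -0.3]
finger_gap: 0.0852
```

```bash
python3 - <<'E'
from h import *
a=snap('scene','s1.png')[:,:,::-1];b=snap('top','t1.png')[:,:,::-1]
r=lambda i,x,y,w,h:cv2.resize(i[y:y+h,x:x+w],(400,300),interpolation=cv2.INTER_CUBIC)
cv2.imwrite('pics/c1.png',np.hstack([r(a,380,165,120,90),r(b,105,180,100,75)]))
s=arm.read_state();print(s['time_s'],s['ee_pos'],s['orientation'],s['contact_force'])
E
```

```text
1.2 [0.4968526  0.38190946 0.1612911 ] [-1.79975292e+02 -1.01322326e-02  1.12613788e+02] [0.36398322 0.30203345 0.06080835]
```

View pics/c1.png

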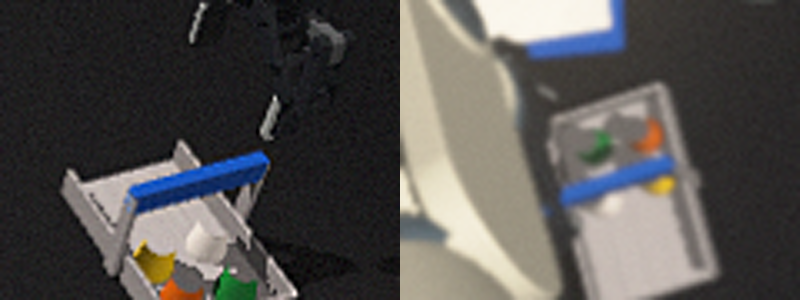

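```bash
python3 - <<'E'
from h import *
p=np.array([.497,.3815,.161]);d=np.array([np.cos(np.radians(22.5)),np.sin(np.radians(22.5)),0])*.0425
for n in('scene','top'): print(n,[proj(n,p+k*d+[0,0,.013]).round(1) for k in(-1,0,1)],proj(n,[.498,.38,.079]).round(1))
print(arm.read_state()['q'])
a=cv2.imread('pics/s1.png');b=cv2.imread('pics/t1.png')
cv2.imwrite('pics/c1b.png',np.hstack([cv2.resize(a[90:270,360:560],(400,360)),cv2.resize(b[120:300,60:260],(400,360))]))
E
```

```text
scene [array([441.2, 178.2]), array([450.8, 190.6]), array([460.7, 203.7])] [439.8 218.9]
top [array([147. , 235.1]), array([143.7, 220.7]), array([140.6, 206.6])] [154.7 225.9]
[3.74020001e+01 2.44492606e+01 9.69066319e+01 1.88529798e-02
 5.86654119e+01 1.47784029e+01]
```

View pics/c1b.png

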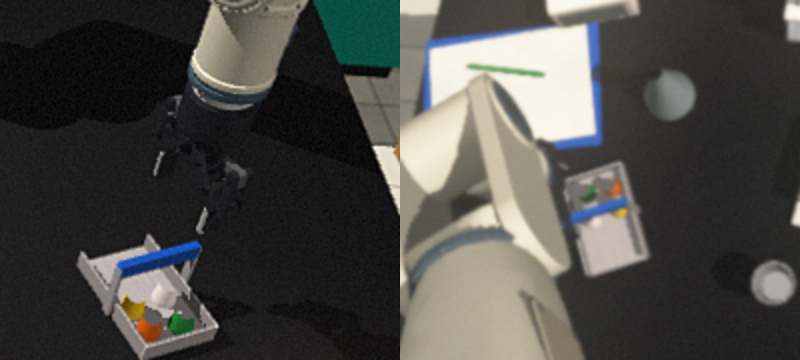

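The gripper lines up with the handle: the fingertips sit at the predicted scene pixels (441,178) and (461,204). Descending and gripping.

Emit:
carry_out(
  commands=[
    [[85, 0, 0, -1.2, 0, 0, 0], [85, 0, 0, -2.4, 0, 0, 0], [85, 0, 0, -3.4, 0, 0, 0], [85, 0, 0, -4, 0, 0, 0], [85, 0, 0, -4, 0, 0, 0], [0, 0, 0, -4, 0, 0, 0], [0, 0, 0, -4, 0, 0, 0], [0, 0, 0, -4, 0, 0, 0]],
  ],
)

```text
time_s: 2.2
ee_pos: [0.498, 0.3814, 0.062]
orientation: [179.9, -0.0, 112.5]
contact_force: [-0.5, -0.3, -0.0]
finger_gap: 0.032
```

Emit:
carry_out(
  commands=[
    [[0, 0, 0, 0, 0, 0, 0], [0, 0, 0, 0, 0, 0, 0], [0, 0, 0, 0.2, 0, 0, 0], [0, 0, 0, 0.5, 0, 0, 0], [0, 0, 0, 1, 0, 0, 0], [0, 0, 0, 1.5, 0, 0, 0], [0, 0, 0, 2, 0, 0, 0], [0, 0, 0, 2, 0, 0, 0]],
  ],
)

```text
time_s: 3.2
ee_pos: [0.4984, 0.3818, 0.1129]
orientation: [179.9, -0.0, 112.5]
contact_force: [0.5, 0.4, -3.0]
finger_gap: 0.0111
```

```bash
python3 - <<'E'
from h import *
from scipy.spatial.transform import Rotation as Ro
a=snap('scene','s2.png')[:,:,::-1]
cv2.imwrite('pics/c2.png',cv2.resize(a[120:270,370:520],(450,450)))
s=arm.read_state();print(s['time_s'],s['ee_pos'],s['orientation'],s['contact_force'],s['finger_gap'])
E
```

```text
3.25 [0.49797826 0.38143699 0.11202422] [ 1.79926173e+02 -1.99229243e-02  1.12516394e+02] [ 0.48013597 -0.65154387 -2.81261904] 0.011000128980990146
```

View pics/c2.png

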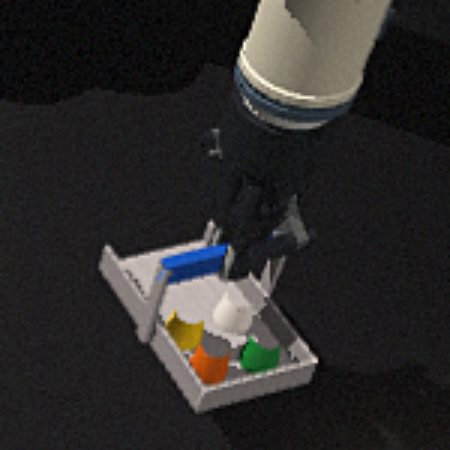

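Gripped and lifted level: the gap is 11 mm, the load about 3 N, and all four stoppers are still in the tray (crop (160–280, 295–380)). Next I check the test-tube rack's height and compute the path.

```bash
cat > plan.py <<'E'
from h import *
from scipy.spatial.transform import Rotation as Ro
def pose(E,th,yaw,g=.017):
    h=np.array([np.cos(np.radians(yaw)),np.sin(np.radians(yaw)),0]);z=np.array([0,0,1.]);t=np.radians(th)
    f=np.cos(t)*h-np.sin(t)*z;u=np.sin(t)*h+np.cos(t)*z
    return np.array(E)-.08*f+(.078-g)*u, Ro.from_matrix(np.stack([f,np.cross(u,f),u],1))
def rel(seq,p0,Y0):  # shift units and rotvec from pose
    for E,th,yaw in seq:
        p,Y=pose(E,th,yaw); print(((p-p0)/.025).round(2),(Y*Y0.inv()).as_rotvec().round(3),p.round(3),th)
E
python3 - <<'E'
from plan import *
for s,t in(((213,325),(323,124)),((320,335),(260,116))): print(tri(('scene',*s),('top',*t)))
p0=np.array([.498,.3815,.112]);Y0=pose([0,0,0],0,202.5)[1]
rel([([.639,-.044,.19],0,172)],p0,Y0)
b=np.array([.639,-.044,0]);p1,Y1=pose(b+[0,0,.19],0,172)
print('tilt');rel([(b+[0,0,z],t,172) for z,t in((.16,5),(.13,10),(.11,14),(.1,18),(.095,22),(.095,26),(.095,30),(.095,34))],p1,Y1)
p2,Y2=pose(b+[0,0,.095],34,172);print('tilt2');rel([(b+[0,0,.095],t,172) for t in(38,42,46,50)],p2,Y2)
E
```

```text
(array([ 0.86070991, -0.10072112,  0.12566611]), np.float64(0.001050180910693263))
(array([0.86457117, 0.09817773, 0.13045737]), np.float64(0.005415094529518307))
[  8.81 -17.47   5.56] [ 0.     0.    -0.532] [ 0.718 -0.055  0.251] 0
tilt
[-0.22  0.03 -0.93] [-0.012 -0.086 -0.   ] [ 0.713 -0.054  0.228] 5
[-0.47  0.07 -1.88] [-0.024 -0.173 -0.   ] [ 0.707 -0.053  0.204] 10
[-0.68  0.1  -2.5 ] [-0.034 -0.242  0.   ] [ 0.701 -0.053  0.189] 14
[-0.9   0.13 -2.73] [-0.044 -0.311 -0.   ] [ 0.696 -0.052  0.183] 18
[-1.14  0.16 -2.78] [-0.053 -0.38  -0.   ] [ 0.69  -0.051  0.182] 22
[-1.38  0.19 -2.64] [-0.063 -0.449 -0.   ] [ 0.684 -0.05   0.185] 26
[-1.63  0.23 -2.53] [-0.073 -0.519 -0.   ] [ 0.677 -0.049  0.188] 30
[-1.89  0.27 -2.43] [-0.083 -0.588  0.   ] [ 0.671 -0.048  0.19 ] 34
tilt2
[-0.27  0.04  0.08] [-0.01  -0.069 -0.   ] [ 0.664 -0.048  0.192] 38
[-0.54  0.08  0.14] [-0.019 -0.138  0.   ] [ 0.657 -0.047  0.194] 42
[-0.81  0.11  0.18] [-0.029 -0.207  0.   ] [ 0.651 -0.046  0.195] 46
[-1.09  0.15  0.21] [-0.039 -0.277  0.   ] [ 0.644 -0.045  0.195] 50
```

Emit:
carry_out(
  commands=[
    [[0, 0, 0, 0.4, 0, 0, 0], [0, 0, 0, 1.2, 0, 0, 0], [0, 0, 0, 2.1, 0, 0, 0], [0, 0.18, -0.35, 3, 0, 0, -0.01], [0, 0.53, -1.05, 3.9, 0, 0, -0.03], [0, 0.97, -1.92, 4.7, 0, 0, -0.06], [0, 1.5, -2.97, 5.3, 0, 0, -0.09], [0, 2.07, -4.1, 5.56, 0, 0, -0.125]],
  ],
)

```text
time_s: 4.25
ee_pos: [0.5502, 0.2783, 0.2528]
orientation: [179.8, -0.0, 105.3]
contact_force: [0.9, 0.0, -2.1]
finger_gap: 0.0108
```

Emit:
carry_out(
  commands=[
    [[0, 0.64, -1.27, 0, 0, 0, -0.04], [0, 1.35, -2.67, 0, 0, 0, -0.08], [0, 2.06, -4.08, 0, 0, 0, -0.124], [0, 2.76, -5.48, 0, 0, 0, -0.167], [0, 3.47, -6.89, 0, 0, 0, -0.21], [0, 4.18, -8.29, 0, 0, 0, -0.252], [0, 4.85, -9.63, 0, 0, 0, -0.293], [0, 5.46, -10.83, 0, 0, 0, -0.33]],
  ],
)

```text
time_s: 5.25
ee_pos: [0.6865, 0.0067, 0.2516]
orientation: [179.9, -0.0, 86.4]
contact_force: [0.8, 0.3, -2.6]
finger_gap: 0.011
```

Emit:
carry_out(
  commands=[
    [[0, 0.5, -1, 0, 0, 0, -0.03], [0, 0.9, -1.8, 0, 0, 0, -0.055], [0, 1.15, -2.3, 0, 0, 0, -0.07], [0, 1.28, -2.54, 0, 0, 0, -0.077], [0, 1.28, -2.54, 0, 0, 0, -0.077], [0, 1.28, -2.54, 0, 0, 0, -0.077], [0, 1.28, -2.54, 0, 0, 0, -0.077], [0, 1.28, -2.54, 0, 0, 0, -0.077]],
  ],
)

```text
time_s: 6.25
ee_pos: [0.7178, -0.0552, 0.2504]
orientation: [180.0, -0.0, 82.1]
contact_force: [0.4, -0.1, -2.4]
finger_gap: 0.0108
```

```bash
python3 - <<'E'
from h import *
a=snap('scene','s3.png')[:,:,::-1]
b=snap('top','t3.png')[:,:,::-1]
cv2.imwrite('pics/c3.png',np.hstack([cv2.resize(a[130:310,150:350],(400,360)),cv2.resize(b[120:260,200:355],(400,360))]))
s=arm.read_state();print(s['time_s'],s['ee_pos'],s['orientation'],s['contact_force'],s['finger_gap'],s['q'])
p=np.array([.639,-.044,.19]);print(proj('scene',p),proj('top',p))
E
```

```text
6.35 [ 0.71786457 -0.05534283  0.25035619] [ 1.79997492e+02 -9.92593813e-04  8.20533773e+01] [-0.68842675  0.53090836 -2.50125953] 0.011149773581547553 [-4.52819082e+00  2.78703571e+01  7.94677945e+01  8.81355403e-04
  7.26592859e+01  3.41816920e+00]
[256.31820205 217.91860154] [299.57099852 185.63748039]
```

View pics/c3.png

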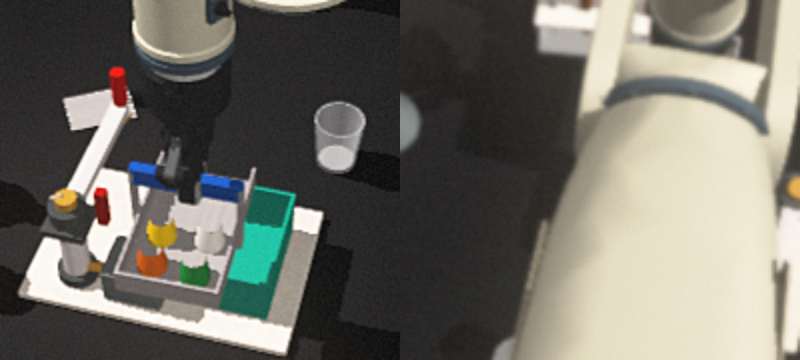

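```bash
python3 - <<'E'
from plan import *
c=lambda p:(proj('scene',p)-[150,130])*2
p,Y=pose([.639,-.044,.19],0,172);M=Y.as_matrix();E=np.array([.639,-.044,.19])
for q in((-.16,.05,.03),(-.16,-.05,.03),(-.08,.055,.078),(-.08,-.055,.078),(0,.05,.03),(0,-.05,.03)): print(q,c(E+M@np.array(q)).round())
for q in((.0,0),):print(c([.609,-.04,.076]),c([.609,-.04,.016]))
E
```

```text
(-0.16, 0.05, 0.03) [116. 269.]
(-0.16, -0.05, 0.03) [221. 290.]
(-0.08, 0.055, 0.078) [134. 171.]
(-0.08, -0.055, 0.078) [247. 192.]
(0, 0.05, 0.03) [165. 148.]
(0, -0.05, 0.03) [260. 165.]
[220.64864867 223.27092314] [221.10410374 255.30730862]
```

The held tray projects where planned: its rear corners are at about (118,272) and (225,290) against predicted (116,269) and (221,290). Tipping now.

Emit:
carry_out(
  commands=[
    [[0, -0.22, 0.03, -0.93, -0.012, -0.086, 0], [0, -0.47, 0.07, -1.88, -0.024, -0.173, 0], [0, -0.68, 0.1, -2.5, -0.034, -0.242, 0], [0, -0.9, 0.13, -2.73, -0.044, -0.311, 0], [0, -1.14, 0.16, -2.78, -0.053, -0.38, 0], [0, -1.38, 0.19, -2.64, -0.063, -0.449, 0], [0, -1.63, 0.23, -2.53, -0.073, -0.519, 0], [0, -1.89, 0.27, -2.43, -0.083, -0.588, 0]],
  ],
)

```text
time_s: 7.35
ee_pos: [0.6702, -0.0487, 0.1899]
orientation: [145.9, 0.0, 82.0]
contact_force: [0.1, -0.6, -3.1]
finger_gap: 0.0111
```

Emit:
carry_out(
  commands=[
    [[0, -0.27, 0.04, 0.08, -0.01, -0.069, 0], [0, -0.54, 0.08, 0.14, -0.019, -0.138, 0], [0, -0.81, 0.11, 0.18, -0.029, -0.207, 0], [0, -1.09, 0.15, 0.21, -0.039, -0.277, 0], [0, -1.09, 0.15, 0.21, -0.039, -0.277, 0], [0, -1.09, 0.15, 0.21, -0.039, -0.277, 0], [0, -1.09, 0.15, 0.21, -0.039, -0.277, 0], [0, -1.09, 0.15, 0.21, -0.039, -0.277, 0]],
  ],
)

```text
time_s: 8.35
ee_pos: [0.6486, -0.0515, 0.2339]
orientation: [134.2, -0.4, 82.7]
contact_force: [-0.5, 0.2, -1.8]
finger_gap: 0.0111
```

```bash
python3 - <<'E'
from h import *
a=snap('scene','s4.png')[:,:,::-1]
cv2.imwrite('pics/c4.png',cv2.resize(a[130:310,150:350],(600,540)))
s=arm.read_state();print(s['time_s'],s['ee_pos'],s['orientation'],s['contact_force'],s['finger_gap'])
E
```

```text
8.4 [ 0.64853154 -0.05148265  0.23384889] [134.17620438  -0.46183756  82.6808644 ] [-0.57292466  0.43015115 -2.09141343] 0.010436331073781554
```

View pics/c4.png

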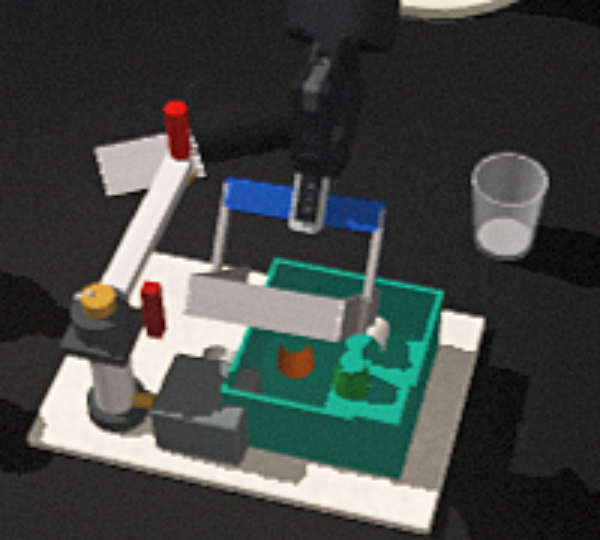

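Orange, green and white are in the basket; yellow is hidden behind the tray. The arm stopped at 46° of tilt, and the force fits an empty tray (about 2 N). I raise it and look.

```bash
python3 - <<'E'
from plan import *
s=arm.read_state();print(s['q'],s['ee_pos'])
R=Ro.from_euler('xyz',s['orientation'],degrees=True);T=Ro.from_euler('xyz',[180,0,82],degrees=True)
print((T*R.inv()).as_rotvec())
p=pose([.60,.14,.22],0,180)[0];print((p-s['ee_pos'])/.025,p)
E
```

```text
[ -3.33656037   8.79908106 124.71321847 -74.2182491    2.63309206
  77.3104813 ] [ 0.64853154 -0.05148265  0.23384889]
[ 0.09904105  0.79365411 -0.00801966]
[1.25873828 7.659306   1.88604449] [0.68  0.14  0.281]
```

Emit:
carry_out(
  commands=[
    [[0, 0.3, 0, 0.1, 0.005, 0.05, 0], [0, 0.6, 0, 0.2, 0.012, 0.1, 0], [0, 0.9, 0, 0.4, 0.025, 0.2, 0], [0, 1.2, 0, 0.6, 0.037, 0.3, 0], [0, 1.5, 0, 0.9, 0.05, 0.4, 0], [0, 1.8, 0, 1.2, 0.062, 0.5, 0], [0, 1.8, 0, 1.4, 0.062, 0.5, 0], [0, 1.8, 0, 1.4, 0.062, 0.5, 0]],
  ],
)

```text
time_s: 9.4
ee_pos: [0.6925, -0.0515, 0.2682]
orientation: [163.0, -0.3, 82.4]
contact_force: [0.1, -0.2, -2.7]
finger_gap: 0.0113
```

```bash
python3 - <<'E'
from plan import *
s=arm.read_state();print(s['time_s'],s['q'],s['ee_pos'],s['orientation'],s['contact_force'])
R=Ro.from_euler('xyz',s['orientation'],degrees=True);T=Ro.from_euler('xyz',[180,0,82],degrees=True)
print((T*R.inv()).as_rotvec())
E
```

```text
9.4 [-3.9958899  16.36719531 96.13164835 -1.00774392 50.52458382  4.13588798] [ 0.69254727 -0.0515378   0.26815063] [163.00399582  -0.27760725  82.43428949] [ 0.12097758 -0.15266535 -2.66564129]
[ 0.03540493  0.29455504 -0.00680548]
```

Emit:
carry_out(
  commands=[
    [[0, 0, 0.3, 0.3, 0.017, 0.14, 0], [0, 0, 1, 0.4, 0.035, 0.294, -0.007], [0, 0, 2.2, 0.4, 0.035, 0.294, -0.007], [0, 0, 3.6, 0.4, 0.035, 0.294, -0.007], [0, 0, 5, 0.4, 0.035, 0.294, -0.007], [0, 0, 6.2, 0.4, 0.035, 0.294, -0.007], [0, 0, 7, 0.4, 0.035, 0.294, -0.007], [0, 0, 7, 0.4, 0.035, 0.294, -0.007]],
  ],
)

```text
time_s: 10.4
ee_pos: [0.6926, 0.1245, 0.2786]
orientation: [180.0, 0.0, 82.1]
contact_force: [0.8, -0.2, -2.2]
finger_gap: 0.0108
```

```bash
python3 - <<'E'
from plan import *
a=snap('scene','s5.png')[:,:,::-1]
cv2.imwrite('pics/c5.png',cv2.resize(a[130:310,150:410],(780,540)))
s=arm.read_state();print(s['time_s'],s['q'],s['ee_pos'],s['orientation'],s['contact_force'])
E
```

```text
10.45 [ 9.99449393e+00  2.52322349e+01  8.00162946e+01 -3.98768801e-02
  7.47404771e+01  1.79789493e+01] [0.69285176 0.12338927 0.27875162] [1.79977671e+02 3.32021274e-02 8.20260298e+01] [ 0.90449096  0.19264913 -2.04427494]
```

View pics/c5.png

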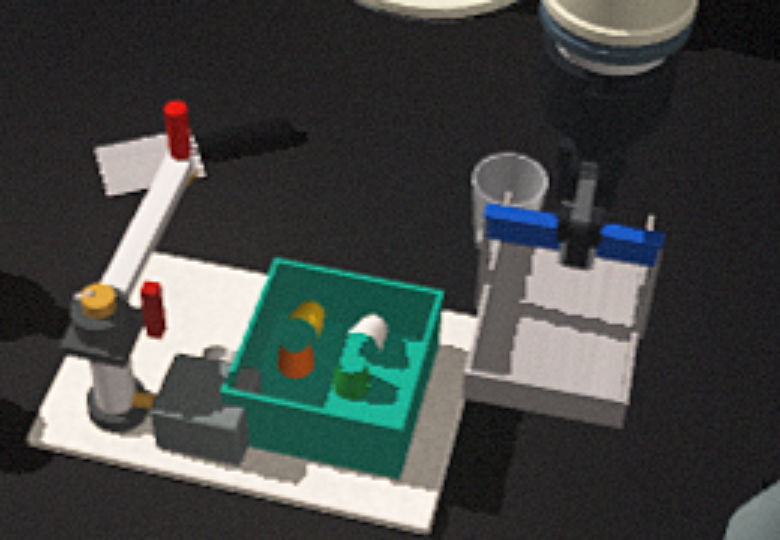

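All four stoppers are in the basket (crop: yellow (308,318), orange (296,358), white (370,330), green (352,382)) and the tray is empty. Returning it to its place.

Emit:
carry_out(
  commands=[
    [[0, -0.5, 0.7, 0, 0, 0, 0.03], [0, -1.4, 1.9, 0, 0, 0, 0.09], [0, -2.5, 3.3, 0, 0, 0, 0.17], [0, -3.6, 4.8, 0, 0, 0, 0.25], [0, -4.8, 6.3, 0, 0, 0, 0.33], [0, -5.9, 7.8, 0, 0, 0, 0.4], [0, -6.9, 9.2, 0, 0, 0, 0.47], [0, -7.6, 10.1, -0.4, 0, 0, 0.52]],
  ],
)

```text
time_s: 11.45
ee_pos: [0.5022, 0.3773, 0.27]
orientation: [179.9, -0.1, 111.9]
contact_force: [-0.1, -0.1, -1.9]
finger_gap: 0.0111
```

Emit:
carry_out(
  commands=[
    [[0, -0.2, 0.22, -1.2, 0, 0, 0.012], [0, -0.2, 0.22, -2.8, 0, 0, 0.012], [0, -0.2, 0.22, -4.4, 0, 0, 0.012], [0, -0.2, 0.22, -6, 0, 0, 0.012], [0, -0.2, 0.22, -7.2, 0, 0, 0.012], [0, -0.2, 0.22, -7.9, 0, 0, 0.012], [0, -0.2, 0.22, -8.1, 0, 0, 0.012], [0, -0.2, 0.22, -8.1, 0, 0, 0.012]],
  ],
)

```text
time_s: 12.45
ee_pos: [0.4988, 0.3817, 0.0674]
orientation: [179.9, -0.0, 112.5]
contact_force: [0.9, -1.0, -2.0]
finger_gap: 0.0109
```

Emit:
carry_out(
  commands=[
    [[0, 0, 0, -0.08, 0, 0, 0], [0, 0, 0, -0.14, 0, 0, 0], [0, 0, 0, -0.18, 0, 0, 0], [0, 0, 0, -0.2, 0, 0, 0], [0, 0, 0, -0.22, 0, 0, 0], [0, 0, 0, -0.23, 0, 0, 0], [0, 0, 0, -0.23, 0, 0, 0], [0, 0, 0, -0.23, 0, 0, 0]],
  ],
)

```text
time_s: 13.45
ee_pos: [0.4985, 0.3816, 0.0618]
orientation: [180.0, -0.0, 112.5]
contact_force: [-3.1, -1.6, 6.8]
finger_gap: 0.0109
```

Emit:
carry_out(
  commands=[
    [[85, 0, 0, 0, 0, 0, 0], [85, 0, 0, 0, 0, 0, 0], [85, 0, 0, 0, 0, 0, 0], [85, 0, 0, 0, 0, 0, 0], [85, 0, 0, 0, 0, 0, 0], [85, 0, 0, 0.5, 0, 0, 0], [85, 0, 0, 1.5, 0, 0, 0], [85, 0, 0, 3, 0, 0, 0]],
  ],
)

```text
time_s: 14.45
ee_pos: [0.4979, 0.3811, 0.1366]
orientation: [-179.9, 0.0, 112.5]
contact_force: [0.5, 0.5, 0.9]
finger_gap: 0.0853
```

```bash
python3 - <<'E'
from plan import *
a=snap('scene','s6.png')[:,:,::-1]
B=cv2.inRange(cv2.cvtColor(a[195:275,390:470].copy(),cv2.COLOR_BGR2HSV),(100,130,70),(125,255,255))
ys,xs=np.nonzero(B);print('blue centroid',xs.mean()+390,ys.mean()+195,len(xs),'was 440.3 218.7 343')
s=arm.read_state();print(s['time_s'],s['q'],s['ee_pos'],s['orientation'],s['finger_gap'])
E
```

```text
blue centroid 439.47400611620793 219.54128440366972 327 was 440.3 218.7 343
14.5 [3.72971925e+01 2.57721085e+01 9.75509839e+01 2.56505788e-03
 5.63014841e+01 1.48403558e+01] [0.5003648  0.38303873 0.1424685 ] [ 1.79637648e+02 -9.82271525e-02  1.12455731e+02] 0.08486863581838051
```

The tray is back in place: the blue handle's scene centroid is (439.5,219.5), against (440.3,218.7) originally. Next, the nozzle arm.

```bash
python3 - <<'E'
from plan import *
np.set_printoptions(precision=3,suppress=True)
print('pivot cap',tri(('scene',182.8,230),('top',353.8,193.3)))
a=cv2.imread('pics/s6.png')
for z in(.15,.16): print(onz('scene',208.5,173,z))
s=arm.read_state();p=s['ee_pos'];print('to above',(np.array([.478,-.176,.26])-p)/.025)
P=np.array([.6455,-.207]);
for r in(.171,):
  for d in range(0,72,6):
    an=np.radians(169.5-d);q=P+r*np.array([np.cos(an),np.sin(an)]);print(d,q,((q-[.478,-.176])/.025).round(2),round(-np.radians(d),3))
E
```

```text
pivot cap (array([ 0.646, -0.205,  0.141]), np.float64(0.0009967235751154014))
[ 0.472 -0.179  0.15 ]
[ 0.483 -0.176  0.16 ]
to above [ -0.895 -22.362   4.701]
0 [ 0.477 -0.176] [-0.03  0.01] -0.0
6 [ 0.482 -0.158] [0.14 0.7 ] -0.105
12 [ 0.488 -0.142] [0.38 1.38] -0.209
18 [ 0.495 -0.125] [0.69 2.02] -0.314
24 [ 0.505 -0.11 ] [1.06 2.63] -0.419
30 [ 0.515 -0.096] [1.5 3.2] -0.524
36 [ 0.528 -0.083] [1.99 3.72] -0.628
42 [ 0.541 -0.071] [2.54 4.19] -0.733
48 [ 0.556 -0.061] [3.13 4.59] -0.838
54 [ 0.572 -0.053] [3.76 4.93] -0.942
60 [ 0.588 -0.046] [4.42 5.21] -1.047
66 [ 0.606 -0.041] [5.1  5.41] -1.152
```

Emit:
carry_out(
  commands=[
    [[85, 0, -0.8, 1, 0, 0, 0.1], [85, 0, -2.4, 2, 0, 0, 0.2], [85, 0, -4.4, 3, 0, 0, 0.3], [85, 0, -6.4, 4, 0, 0, 0.4], [85, 0, -8.4, 4.7, 0, 0, 0.5], [85, 0, -10.4, 4.7, 0, 0, 0.6], [85, 0, -12.4, 4.7, 0, 0, 0.7], [85, 0, -14.4, 4.7, 0, 0, 0.8]],
  ],
)

```text
time_s: 15.5
ee_pos: [0.4983, 0.02, 0.2545]
orientation: [179.9, 0.1, 158.5]
contact_force: [0.7, 0.2, 0.0]
finger_gap: 0.0848
```

Emit:
carry_out(
  commands=[
    [[85, -0.2, -1.8, 0.2, 0, 0, 0.05], [85, -0.4, -3.6, 0.2, 0, 0, 0.1], [85, -0.6, -5.4, 0.2, 0, 0, 0.15], [85, -0.8, -6.9, 0.2, 0, 0, 0.19], [85, -0.82, -7.7, 0.2, 0, 0, 0.19], [85, -0.82, -7.84, 0.2, 0, 0, 0.19], [85, -0.82, -7.84, 0.2, 0, 0, 0.19], [85, -0.82, -7.84, 0.2, 0, 0, 0.19]],
  ],
)

```text
time_s: 16.5
ee_pos: [0.4779, -0.1736, 0.2586]
orientation: [180.0, -0.0, 169.2]
contact_force: [-0.3, 0.4, 0.0]
finger_gap: 0.0849
```

```bash
python3 - <<'E'
from plan import *
a=snap('scene','s7.png')[:,:,::-1]
cv2.imwrite('pics/c7.png',cv2.resize(a[90:230,130:290],(640,560)))
s=arm.read_state();print(s['time_s'],s['q'],s['ee_pos'],s['orientation'])
p=np.array([.478,-.176,.16]);print((proj('scene',p)-[130,90])*4)
p=s['ee_pos'];R=Ro.from_euler('xyz',s['orientation'],degrees=True).as_matrix()
print([((proj('scene',p+R@[0,k*.0425,-.013])-[130,90])*4).round() for k in(-1,1)])
E
```

```text
16.55 [-2.01519596e+01  8.21289551e+00  1.05858809e+02  3.20339271e-02
  6.59410715e+01 -9.94054470e+01] [ 0.4779762  -0.17362194  0.2585462 ] [ 1.79969057e+02 -7.82756839e-03  1.69240427e+02]
[316.0450377  326.76411303]
[array([232., 164.]), array([376., 193.])]
```

View pics/c7.png

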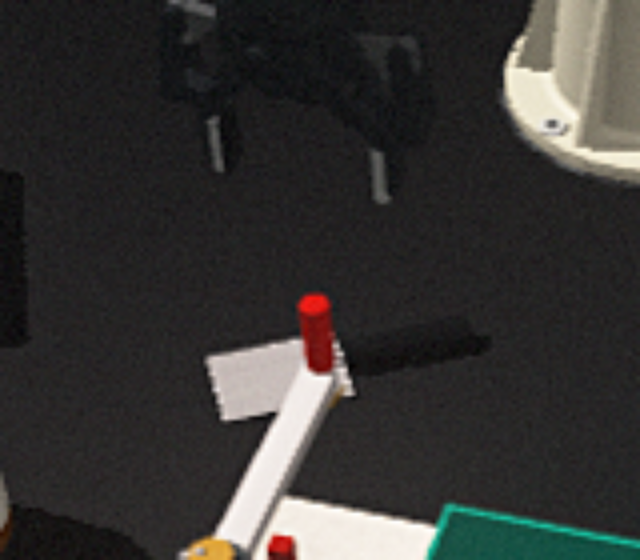

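The handle centre is at crop (317,333), predicted (316,327), and the open fingers straddle it. Descend with about 2 mm of correction in x.

Emit:
carry_out(
  commands=[
    [[85, 0.08, -0.08, -1.3, 0, 0, 0], [85, 0.08, -0.08, -2.8, 0, 0, 0], [85, 0.08, -0.08, -4, 0, 0, 0], [85, 0.08, -0.08, -4.6, 0, 0, 0], [85, 0.08, -0.08, -4.6, 0, 0, 0], [0, 0.08, -0.08, -4.6, 0, 0, 0], [0, 0.08, -0.08, -4.6, 0, 0, 0], [0, 0.08, -0.08, -4.6, 0, 0, 0]],
  ],
)

```text
time_s: 17.55
ee_pos: [0.4803, -0.1767, 0.1442]
orientation: [180.0, 0.1, 169.2]
contact_force: [-0.1, -0.2, -0.1]
finger_gap: 0.0315
```

Emit:
carry_out(
  commands=[
    [[0, 0, 0, 0, 0, 0, 0], [0, 0, 0, 0, 0, 0, 0], [0, 0.06, 0.35, 0, 0, 0, -0.052], [0, 0.14, 0.7, 0, 0, 0, -0.105], [0, 0.25, 1.04, 0, 0, 0, -0.157], [0, 0.38, 1.38, 0, 0, 0, -0.209], [0, 0.53, 1.7, 0, 0, 0, -0.262], [0, 0.69, 2.02, 0, 0, 0, -0.314]],
  ],
)

```text
time_s: 18.55
ee_pos: [0.4973, -0.1263, 0.144]
orientation: [-180.0, 0.0, 151.1]
contact_force: [-2.1, -3.1, 5.6]
finger_gap: 0.0166
```

Emit:
carry_out(
  commands=[
    [[0, 0.18, 0.31, 0, 0, 0, -0.052], [0, 0.37, 0.61, 0, 0, 0, -0.105], [0, 0.59, 0.9, 0, 0, 0, -0.157], [0, 0.81, 1.18, 0, 0, 0, -0.209], [0, 1.05, 1.45, 0, 0, 0, -0.262], [0, 1.3, 1.7, 0, 0, 0, -0.314], [0, 1.57, 1.94, 0, 0, 0, -0.367], [0, 1.85, 2.17, 0, 0, 0, -0.419]],
  ],
)

```text
time_s: 19.55
ee_pos: [0.543, -0.0719, 0.144]
orientation: [-180.0, -0.0, 127.1]
contact_force: [-3.4, -2.6, 7.7]
finger_gap: 0.0163
```

Emit:
carry_out(
  commands=[
    [[0, 0.29, 0.2, 0, 0, 0, -0.052], [0, 0.59, 0.4, 0, 0, 0, -0.105], [0, 0.9, 0.57, 0, 0, 0, -0.157], [0, 1.22, 0.74, 0, 0, 0, -0.209], [0, 1.55, 0.88, 0, 0, 0, -0.262], [0, 1.88, 1.02, 0, 0, 0, -0.314], [0, 2.22, 1.12, 0, 0, 0, -0.367], [0, 2.22, 1.12, 0, 0, 0, -0.367]],
  ],
)

```text
time_s: 20.55
ee_pos: [0.5985, -0.0435, 0.144]
orientation: [-180.0, -0.0, 106.1]
contact_force: [-5.2, 1.1, 10.5]
finger_gap: 0.0164
```

Emit:
carry_out(
  commands=[
    [[0, 0.17, 0.05, 0, 0, 0, -0.026], [0, 0.34, 0.1, 0, 0, 0, -0.052], [0, 0.52, 0.14, 0, 0, 0, -0.08], [0, 0.69, 0.17, 0, 0, 0, -0.105], [0, 0.75, 0.18, 0, 0, 0, -0.105], [0, 0.8, 0.19, 0, 0, 0, -0.105], [0, 0.85, 0.2, 0, 0, 0, -0.105], [0, 0.85, 0.2, 0, 0, 0, -0.105]],
  ],
)

```text
time_s: 21.55
ee_pos: [0.614, -0.0396, 0.1438]
orientation: [-179.3, -0.1, 100.1]
contact_force: [-27.9, -4.1, 25.0]
finger_gap: 0.0167
```

Emit:
carry_out(
  commands=[
    [[0, -0.05, -0.01, 0, 0, 0, 0], [0, -0.1, -0.02, 0, 0, 0, 0], [0, -0.1, -0.02, 0, 0, 0, 0], [0, -0.1, -0.02, 0, 0, 0, 0], [0, -0.1, -0.02, 0, 0, 0, 0], [0, -0.1, -0.02, 0, 0, 0, 0], [0, -0.1, -0.02, 0, 0, 0, 0], [0, -0.1, -0.02, 0, 0, 0, 0]],
  ],
)

```text
time_s: 22.55
ee_pos: [0.6134, -0.0398, 0.1439]
orientation: [-179.6, -0.1, 100.1]
contact_force: [-20.5, -3.0, 18.4]
finger_gap: 0.0166
```

```bash
python3 - <<'E'
from plan import *
a=snap('scene','s8.png')[:,:,::-1]
cv2.imwrite('pics/c8.png',cv2.resize(a[80:380,80:480],(800,600)))
s=arm.read_state();print(s['time_s'],s['ee_pos'],s['contact_force'],s['finger_gap'])
E
```

```text
22.6 [ 0.61343699 -0.03978983  0.14389702] [-19.79231249  -2.93369573  18.75617829] 0.016579352352401322
```

View pics/c8.png

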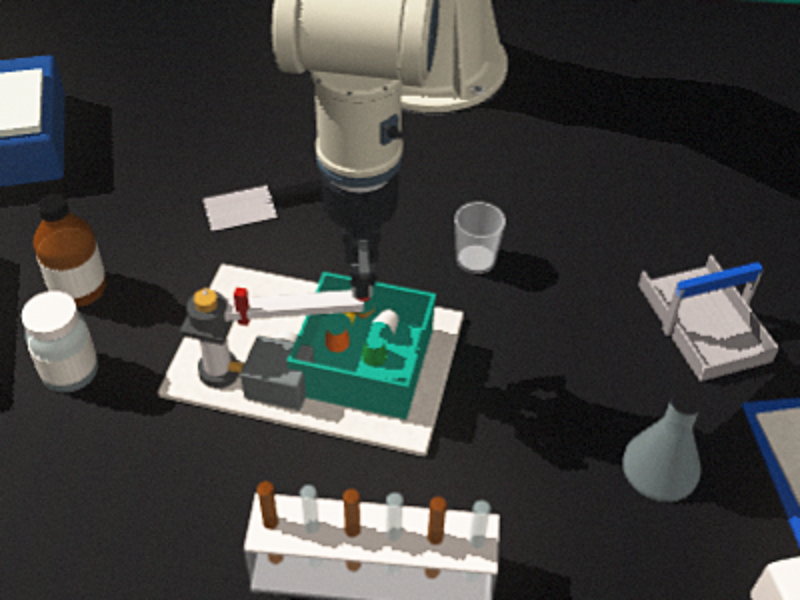

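The arm is against its red stop post (241,305) with the nozzle over the basket. All the stoppers are in the basket, the empty tray is flat, and the bystanders haven't moved.

```bash
python3 -c "
from h import *
print(arm.close_job())"
```

```text
the job is handed in; nothing more can be done
None
```

The job is done and handed in at about 22.6 s of the 61 s allowed; the hand-in gives no verdict.

- **Stoppers:** I lifted the tray by its blue handle and tipped it over the basket. All four stoppers were seen in the basket before I moved on, and the final picture still shows them there.
- **Tray:** It is back empty and flat in its original place. Its handle is within about 1 pixel of where it started in the scene view.
- **Nozzle arm:** I gripped the red handle and swung the arm about 69° to its stop, where the gripper still holds it. It ended at (0.613, -0.040), within about 1 mm of the predicted stop. The picture shows the arm against the red stop post.
- **Bystanders:** The bottle, jar, flask and beaker are standing where they were, judged by eye in the final picture.

**Deviations:**
- **Tilt:** I commanded 50°, but the arm reached about 46° and sat about 4 cm higher than planned, with one joint at its range limit. That still emptied the tray.
- **Force at the stop:** The force at the handle peaked near 38 N when the arm reached the stop. I eased it to about 27 N, of which about 19 N is an upward push I did not explain. The spring alone needs about 5 N.

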